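# Sort used reagent bottles by weight after a practical

### The arm

A 6-joint arm with a two-finger parallel gripper is mounted at the origin on the work surface. World frame = base frame: x ahead of the robot, y to its left, z up, the work surface at z = 0. Lengths are in m, angles in rad, forces in N, time in s.
With the tool pointing down it reaches from about 0.3 to 0.85 m from the base axis. Payload 5.4 kg.
Tool frame: the origin (TCP) lies on the centre line of the jaws, within the pads' length; the fingertips stand 8 mm ahead of it and the grasp point (between the pads) lies 11 mm behind it; z points along the fingers, y is the line along which they close (so a half turn about z gives the same grasp; the last joint's range is limited). The gripper opens to 85 mm and grips with 20 to 120 N. Pads are 22 mm wide; open, the fingers measure 114 mm over their backs; the gripper's body (76 mm by 85 mm) begins 54 mm behind the grasp point. The pads swing forward as they close: fully open they stand 13 mm farther back than shut.
Start: joints at [-1.458, 0.158, 1.597, -0, 1.386, -0.21], TCP at [0.182, -0.545, 0.239] pointing down, gripper open.
Joint ranges: [-2.91, 2.91], [-0.94, 2.29], [0.18, 2.7], [-1.29, 4.43], [0.17, 2.64], [-3, 3]. Speed limits (rad/s): [2.57, 2.57, 3.14, 3.14, 3.14, 3.14].

### API

Orientations are given as a unit quaternion [w, x, y, z].
In Python, from rig import bot gives the robot as it stands. The module is installed in compiled form; this text tells all that it offers.
- The arm moves only by the tool arm_command, never from a script. Its argument "rows" is a list of rows, each an object of numbers: "fingers": the finger opening in mm, from 0 to 85.4; "dx", "dy", "dz": the shift along the tool's x, y, z in mm; "yaw": the turn about the tool's z in rad. A call has 1 to 12 rows; each row is the pose to reach, as a shift and turn from the pose commanded when the call began, along the tool's axes at that moment; what a row does not reach only later rows make up. A row lasts 1/10 s, in which the tool goes at most 50 mm and 8.59 degrees, less where a joint would pass 70% of its speed; a pose out of reach is approached as far as the arm can. A call with a gripper value outside its range is refused whole. The fingers move at their own pace and stop on an object; "force" is the grip in N (left out, the last holds). Time passes only in rows, so rows that repeat a pose let the fingers close. It gives the time, the measured TCP pose, the force, the opening and the grip force at its end, in the units of the state.
- bot.read_state(): the state, without advancing time (a new reading comes with each control period).
- bot.snapshot(name): name is "scene" or "side" or "wrist"; returns a dict with "frame" (400x640x3 uint8, red, green, blue), "range_z" (400x640 float32, m along the optical axis (not along the pixel's ray), 0 where there is no reading), "mtx" (3x3 intrinsics, pixels), "R" (3x3) and "t" (3): a world point X has camera coordinates R X + t. Camera axes: x right, y down, z forward; pixel columns grow to the right and rows downward; lengths in m; the calibration is good to about 2 mm. The wrist camera is an equidistant fisheye: a pixel r from the principal point sees the ray r / f radians off the axis. A picture is of the moment at which its call begins.
- bot.finish_job(): hands the job in; it is judged then, once.
Trained networks look in the newest picture that a camera, given by its name, has taken for a name from the list of things; names that differ only in an ending like _2 or _b are one class to them, and where a whole thing is asked for, a point or a joint stands for the part that bears it (a point fixed in the world has none). Each returns a list of dicts, best first, with "conf" (0 to 1); they miss things now and then, are a little off and sometimes report something else, mostly with a low value. They report only what shows in the picture. A call takes as long as a camera call. They do not tell look-alikes from the thing itself.
- bot.boxes_of(camera, thing): "bbox" ([centre column, centre row, width, height] in pixels, round what is visible of it).
- bot.landmark_of(camera, thing): "pixel" ([column, row] in pixels: a listed point, or the origin of a listed thing).
The state is a dict: "time_s": time; "joint_pos": joint angles; "dq": joint speeds; "joint_torque": joint torques, N m; "tcp_pos": TCP position; "tool_rot": TCP orientation; "force": force on the tool from outside, world axes, zero at the start; "wrist_torque": the same for the moment, N m; "width": finger opening in m; "grip_force": force on a finger pad.
Only numpy, scipy, OpenCV 4.12 (cv2) and the standard library are available. Lean on these libraries where they do the work, as an engineer would, in place of code of your own. Each camera call takes 0.05 s, during which the arm holds its last target. There are 200 camera calls.

### The job

Clear up after the practical: the three brown reagent bottles are closed and opaque, so pick each one up and feel by its weight how much is left (80 g is empty, 560 g full). Put every bottle that is more than half full into the white plastic tray and every bottle that is less than half full into the wire basket for refilling. Leave them all standing upright, set down rather than dropped and never tipped over, and do not disturb the test-tube rack or the beaker.

Things in the scene. Friction and masses are not known exactly. Their poses are not given: they have to be found in the camera images.
- bottle_a_mid (a point): centre (85 mm above the base) of an opaque brown 500 ml bottle, one of three identical outside, standing on the bench; z: its axis, up. 170 mm tall; body 72 mm across up to 112 mm, sloping shoulder to a 39 mm neck at 134 mm, fixed white cap 46 mm across from 142 to 170 mm, to grip from above. Weighs 80 g (0.8 N) when empty, 560 g (5.5 N) when full, so half full is 320 g (3.1 N)
- bottle_b_mid (a point): centre (85 mm above the base) of an opaque brown 500 ml bottle, one of three identical outside, standing on the bench; z: its axis, up. 170 mm tall; body 72 mm across up to 112 mm, sloping shoulder to a 39 mm neck at 134 mm, fixed white cap 46 mm across from 142 to 170 mm, to grip from above. Weighs 80 g (0.8 N) when empty, 560 g (5.5 N) when full, so half full is 320 g (3.1 N)
- bottle_c_mid (a point): centre (85 mm above the base) of an opaque brown 500 ml bottle, one of three identical outside, standing on the bench; z: its axis, up. 170 mm tall; body 72 mm across up to 112 mm, sloping shoulder to a 39 mm neck at 134 mm, fixed white cap 46 mm across from 142 to 170 mm, to grip from above. Weighs 80 g (0.8 N) when empty, 560 g (5.5 N) when full, so half full is 320 g (3.1 N)
- tray: white solid plastic lab tray, for bottles that go back to the store; 280 mm long (its x) by 200 mm wide (its y), 60 mm high, walls 4 mm, open top, flat floor 4 mm above the bench; fixed on the bench, to one side of the bottles. Origin: centre of its underside, z up
- basket: basket of bare steel wire, for bottles to be refilled; 280 mm long (its x) by 200 mm wide (its y), 60 mm high, walls 4 mm, open top, flat floor 4 mm above the bench; fixed on the bench, to one side of the bottles. Origin: centre of its underside, z up
- rack: bystander: white wire test-tube rack with a few glass tubes, 105 x 210 mm, 151 mm high over the tubes, loose; origin at the centre of its underside
- beaker: bystander: straight-sided glass beaker, 80 mm across the rim, 95 mm high, loose; origin at the centre of its underside
There are look-alikes about, which are no part of the job. What is shaped like the part that bears bottle_a_mid but blue is not meant.

How it is judged:
By the outcome, as a careful person would: the job done as asked, in the order asked, and still so for the second after the job is handed in, with the robot touching nothing.
It also fails if it takes over 72 s, if anything falls off the work surface, if the arm or the gripper's body presses on something with over 40 N, if the wrist force passes 120 N, or if a joint passes its speed limit or range.

## Working session

There is one attempt and no reset: what is moved stays moved. The work goes in short steps, Python scripts to look and compute and a tool call to move; the robot and the scene stay as the last step left them, time stands still between calls to the robot, and variables do not carry over. Pictures are saved under pics/ and viewed, at most 10 in all, crops included, and the job is handed in when it is done.

Besides the shell and the picture viewer there is one more tool, called after "Call:" as name(argument=value, ...), one argument or row to a line, values as JSON. arm_command: Moves the arm, as the interface text tells. Its arguments: {"type":"object","properties":{"rows":{"type":"array"},"force":{"type":"number"}},"required":["rows"]}

```bash
mkdir -p pics; cat > h.py <<'E'
import numpy as np, cv2
from rig import bot
def snap(n,f=None):
    s=bot.snapshot(n)
    if f: cv2.imwrite('pics/'+f,s['frame'][:,:,::-1])
    return s
def cloud(s):
    z=s['range_z']; K=s['mtx']; v,u=np.mgrid[:z.shape[0],:z.shape[1]]
    P=np.stack([(u-K[0,2])/K[0,0]*z,(v-K[1,2])/K[1,1]*z,z],-1)
    W=(P-s['t'])@s['R']; W[z<=0]=np.nan
    return W
E
python3 - <<'E'
from h import *
st=bot.read_state(); print(st['time_s'],st['tcp_pos'],st['tool_rot'],st['force'])
for c in ['scene','side']:
    s=snap(c,c+'1.png'); W=cloud(s); print(c,'cam',-s['R'].T@s['t'])
    for th in ['bottle_a_mid','tray','basket','rack','beaker']:
        for b in bot.boxes_of(c,th)[:6]:
            cx,cy,w,h=b['bbox']; x0,x1,y0,y1=[int(max(0,q)) for q in (cx-w/2,cx+w/2,cy-h/2,cy+h/2)]
            R=W[y0:y1+1,x0:x1+1].reshape(-1,3); col=s['frame'][y0:y1+1,x0:x1+1].reshape(-1,3)
            m=np.nanmedian(R[R[:,2]>.01],0) if (R[:,2]>.01).any() else None
            print(th,round(b['conf'],2),np.round(b['bbox']),np.round(m,3) if m is not None else m)
        print([ (round(l['conf'],2),np.round(l['pixel'])) for l in bot.landmark_of(c,th)[:5]])
    # bottle caps: points at z 0.15..0.18
    m=((W[...,2]>.155)&(W[...,2]<.18)).astype(np.uint8)
    n,lab,stt,cen=cv2.connectedComponentsWithStats(m)
    for i in range(1,n):
        if stt[i,4]>30:
            Q=W[lab==i]; print('blob',np.round(cen[i]),stt[i,4],np.round(Q.min(0),3),np.round(Q.max(0),3),s['frame'][lab==i].mean(0).round())
E
```

```text
0.0 [ 0.18232362 -0.54470017  0.23829406] [-9.64075621e-04  9.86992878e-01  1.60761091e-01  3.08309507e-05] [-0.53195928 -0.62670844 -0.2847242 ]
scene cam [1.158335   0.08391468 0.94175945]
bottle_a_mid 0.94 [337. 206.  28.  48.] [0.62  0.052 0.12 ]
bottle_a_mid 0.64 [399. 240.  32.  51.] [0.704 0.209 0.117]
bottle_a_mid 0.63 [380. 210.  28.  49.] [0.616 0.163 0.118]
[(0.78, array([382., 209.])), (0.58, array([398., 240.])), (0.56, array([334., 206.]))]
tray 0.91 [212. 175. 103. 102.] [ 0.506 -0.339  0.049]
[(0.64, array([221., 181.])), (0.31, array([296., 167.]))]
basket 0.62 [444. 184.  76.  93.] [0.501 0.359 0.053]
[(0.79, array([440., 189.]))]
rack 0.68 [268. 255.  99.  74.] [ 0.767 -0.128  0.105]
[(0.83, array([272., 266.]))]
beaker 0.68 [348. 260.  36.  44.] [0.727 0.087 0.063]
[(0.6, array([342., 268.]))]
blob [294. 146.] 239 [ 0.45  -0.103  0.155] [ 0.497 -0.058  0.177] [145. 141. 131.]
blob [372. 152.] 244 [0.447 0.105 0.155] [0.492 0.151 0.176] [147. 143. 133.]
blob [338. 188.] 286 [0.574 0.028 0.155] [0.623 0.074 0.176] [148. 144. 134.]
blob [384. 192.] 293 [0.574 0.143 0
[... 625 characters left out ...]
0.  89.] [ 0.752 -0.093  0.1  ]
[(0.71, array([264., 200.]))]
beaker 0.86 [259. 243.  34.  48.] [0.73  0.113 0.081]
[(0.87, array([261., 258.]))]
blob [607.   1.] 256 [-0.651 -1.272  0.155] [-0.374 -1.235  0.174] [68. 43. 22.]
blob [376. 165.] 269 [ 0.447 -0.102  0.155] [ 0.493 -0.053  0.172] [130. 128. 117.]
blob [585. 209.] 633 [-0.05  -0.027  0.155] [0.065 0.07  0.18 ] [86. 82. 73.]
blob [320. 200.] 324 [0.571 0.031 0.155] [0.618 0.077 0.173] [132. 130. 119.]
blob [379. 229.] 391 [0.441 0.108 0.155] [0.488 0.156 0.173] [133. 131. 120.]
blob [317. 239.] 413 [0.568 0.145 0.155] [0.615 0.195 0.173] [132. 130. 120.]
blob [268. 257.] 444 [0.658 0.196 0.155] [0.704 0.243 0.173] [132. 131. 120.]
```

```bash
python3 - <<'E'
import cv2
a=cv2.imread('pics/scene1.png')[100:320,140:500]; cv2.imwrite('pics/sc.png',cv2.resize(a,None,fx=2.2,fy=2.2,interpolation=cv2.INTER_CUBIC))
from h import *
for c in ['scene','side']:
    s=snap(c); W=cloud(s)
    print(c)
    for x,y in [(.47,-.08),(.468,.13),(.596,.053),(.594,.168),(.684,.219)]:
        m=(np.hypot(W[...,0]-x,W[...,1]-y)<.045)&(W[...,2]>.02)&(W[...,2]<.1)
        print(x,y,m.sum(),np.median(s['frame'][m],0))
    m=(W[...,2]>.045)&(W[...,2]<.075)&(np.abs(W[...,1])>.14)&(W[...,0]>.25)&(W[...,0]<.75)
    for sg in (-1,1):
        Q=W[m&(W[...,1]*sg>.14)]; r=cv2.minAreaRect((Q[:,:2]*1000).astype(np.float32)); print(sg,len(Q),r,np.percentile(Q,[1,99],0).round(3).tolist())
E
```

```text
scene
0.47 -0.08 396 [109.5 107.   97. ]
0.468 0.13 395 [103. 101.  92.]
0.596 0.053 390 [110. 108.  98.]
0.594 0.168 406 [ 13.  38. 101.]
0.684 0.219 406 [ 13.  38. 101.]
-1 1676 ((546.0899047851562, -278.6533508300781), (312.4615478515625, 388.69744873046875), 84.23650360107422) [[0.346, -0.437, 0.045], [0.733, -0.147, 0.066]]
1 966 ((510.8497619628906, 293.0221252441406), (306.4211730957031, 433.79205322265625), 85.31392669677734) [[0.298, 0.142, 0.045], [0.721, 0.458, 0.075]]
side
0.47 -0.08 621 [95. 95. 86.]
0.468 0.13 713 [91. 90. 82.]
0.596 0.053 198 [92. 92. 83.]
0.594 0.168 709 [35. 46. 80.]
0.684 0.219 735 [37. 48. 81.]
-1 1400 ((546.66650390625, -279.96435546875), (310.2743835449219, 390.6025085449219), 84.82402801513672) [[0.345, -0.434, 0.045], [0.744, -0.143, 0.068]]
1 1710 ((499.3608093261719, 288.9818115234375), (418.6291198730469, 296.25946044921875), 4.678734302520752) [[0.295, 0.145, 0.046], [0.705, 0.441, 0.074]]
```

View pics/sc.png

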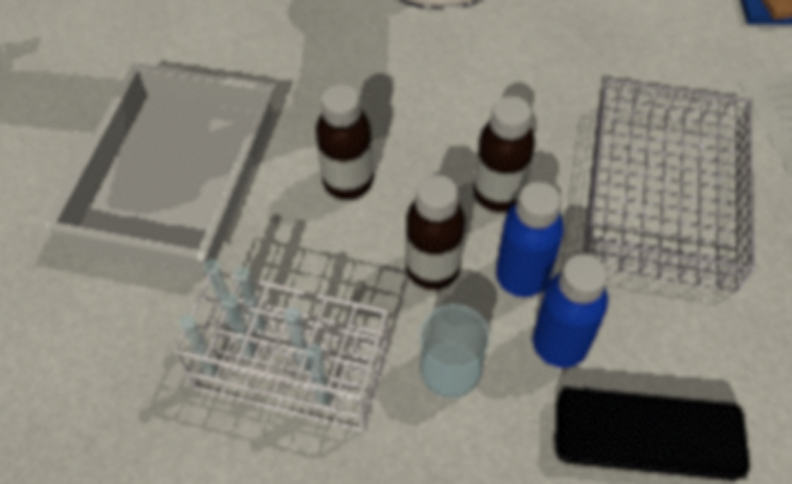

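View pics/side1.png

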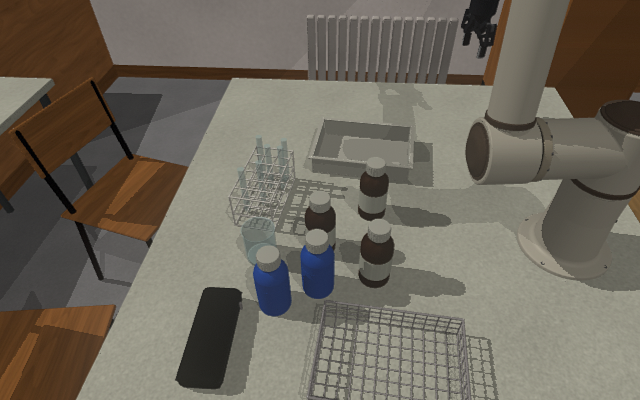

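Five bottles share the shape. In the crop, the brown ones are at (345,140), (507,150) and (436,230), and the blue look-alikes at (530,240) and (572,310). The brown ones are meant: A (0.47,-0.08), B (0.467,0.13), C (0.597,0.052). The tray is at y<0 and the basket at y>0. I'll set out above A and fit the containers.

Call:
arm_command(
  rows=[
    {"dx":423,"dy":-350,"yaw":0.323,"fingers":85},
    {"dx":423,"dy":-350,"yaw":0.323,"fingers":85},
    {"dx":423,"dy":-350,"yaw":0.323,"fingers":85},
    {"dx":423,"dy":-350,"yaw":0.323,"fingers":85},
    {"dx":423,"dy":-350,"yaw":0.323,"fingers":85},
    {"dx":423,"dy":-350,"yaw":0.323,"fingers":85},
    {"dx":423,"dy":-350,"yaw":0.323,"fingers":85},
    {"dx":423,"dy":-350,"yaw":0.323,"fingers":85},
    {"dx":423,"dy":-350,"yaw":0.323,"fingers":85},
    {"dx":423,"dy":-350,"yaw":0.323,"fingers":85},
    {"dx":423,"dy":-350,"yaw":0.323,"fingers":85},
    {"dx":423,"dy":-350,"yaw":0.323,"fingers":85},
  ],
  force=60,
)

```text
invalid input
```

```bash
cat >> h.py <<'E'
def state():
    s=bot.read_state(); q=s['tool_rot']; w,x,y,z=q
    print('t',round(s['time_s'],2),'tcp',np.round(s['tcp_pos'],4),'toolx angle',round(float(np.arctan2(2*(x*y+w*z),1-2*(y*y+z*z))),4),'q',np.round(q,4),'F',np.round(s['force'],2),'w',round(s['width'],4),'g',np.round(s['grip_force'],1),'j',np.round(s['joint_pos'],2)); return s
E
python3 - <<'E'
from h import *
state()
s=snap('wrist','w1.png')
Q=[]
for c in ['scene','side']:
    s=snap(c); W=cloud(s); X,Y,Z=W[...,0],W[...,1],W[...,2]
    for n,m in (('tray',(Y<-.165)&(Y>-.5)&(X<.64)),('basket',(Y>.235)&(Y<.55)&(X<.65))):
        P=W[m&(X>.25)&(Z>.02)&(Z<.07)]
        P=P[:,:2]
        print(c,n,len(P),cv2.minAreaRect((P*1000).astype(np.float32)),np.percentile(P,[1,99],0).round(3).tolist())
    P=W[(Z>.03)&(Z<.15)&(X>.6)&(Y<.0)&(Y>-.3)]; print('rack',np.percentile(P,[1,99],0).round(3).tolist())
E
```

```text
t 1.2 tcp [ 0.1824 -0.5453  0.2393] toolx angle 0.3227 q [-0.      0.987   0.1607 -0.    ] F [-0.1   0.23 -0.97] w 0.0856 g 0.0 j [-1.46  0.16  1.6  -0.    1.39 -0.21]
scene tray 2330 ((496.9322814941406, -321.0950927734375), (219.2703399658203, 300.37115478515625), 84.62422180175781) [[0.348, -0.437], [0.639, -0.206]]
scene basket 1100 ((441.62982177734375, 351.4703369140625), (201.793701171875, 286.6120910644531), 85.54074096679688) [[0.297, 0.243], [0.588, 0.459]]
rack [[0.615, -0.29, 0.032], [0.827, -0.002, 0.147]]
side tray 2381 ((494.9227294921875, -319.07049560546875), (224.34246826171875, 296.4388427734375), 85.03145599365234) [[0.347, -0.433], [0.638, -0.202]]
side basket 1643 ((477.15435791015625, 348.213134765625), (201.60305786132812, 360.06842041015625), 85.9509048461914) [[0.294, 0.244], [0.584, 0.441]]
rack [[0.607, -0.296, 0.032], [1.593, -0.001, 0.149]]
```

View pics/w1.png

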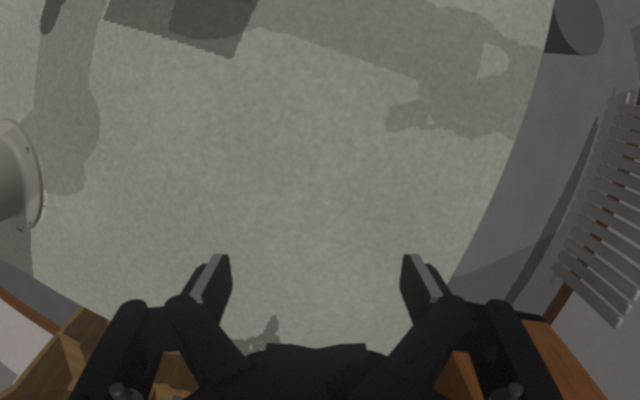

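The wrist picture shows only bare bench and the open fingers at about (215,280) and (420,280). The move was refused, so I'll retry with all fields given.

Call:
arm_command(
  rows=[
    {"fingers":85,"dx":423,"dy":-350,"dz":0,"yaw":0.323},
    {"fingers":85,"dx":423,"dy":-350,"dz":0,"yaw":0.323},
    {"fingers":85,"dx":423,"dy":-350,"dz":0,"yaw":0.323},
    {"fingers":85,"dx":423,"dy":-350,"dz":0,"yaw":0.323},
    {"fingers":85,"dx":423,"dy":-350,"dz":0,"yaw":0.323},
    {"fingers":85,"dx":423,"dy":-350,"dz":0,"yaw":0.323},
    {"fingers":85,"dx":423,"dy":-350,"dz":0,"yaw":0.323},
    {"fingers":85,"dx":423,"dy":-350,"dz":0,"yaw":0.323},
    {"fingers":85,"dx":423,"dy":-350,"dz":0,"yaw":0.323},
    {"fingers":85,"dx":423,"dy":-350,"dz":0,"yaw":0.323},
    {"fingers":85,"dx":423,"dy":-350,"dz":0,"yaw":0.323},
    {"fingers":85,"dx":423,"dy":-350,"dz":0,"yaw":0.323},
  ],
  force=60,
)

```text
time_s: 2.55
tcp_pos: [0.4743, -0.0743, 0.2395]
tool_rot: [-0.001, 1.0, 0.004, 0.001]
force: [-0.4, -0.4, -0.3]
width: 0.0847
grip_force: 0.0
```

```bash
cat >> h.py <<'E'
def wcloud(s):
    z=s['range_z']; K=s['mtx']; v,u=np.mgrid[:z.shape[0],:z.shape[1]]
    a=(u-K[0,2])/K[0,0]; b=(v-K[1,2])/K[1,1]; th=np.hypot(a,b)+1e-9; k=np.tan(np.minimum(th,1.5))/th
    P=np.stack([a*k*z,b*k*z,z],-1); W=(P-s['t'])@s['R']; W[(z<=0)|(th>1.2)]=np.nan
    return W
def caps(c,f=None):
    s=snap(c,f); W=wcloud(s) if c=='wrist' else cloud(s)
    m=((W[...,2]>.16)&(W[...,2]<.18)).astype(np.uint8)
    n,lab,stt,cen=cv2.connectedComponentsWithStats(m)
    for i in range(1,n):
        if stt[i,4]>40:
            Q=W[lab==i]; a,b=np.percentile(Q,[1,99],0); print(c,'blob',np.round(cen[i]),stt[i,4],np.round((a+b)/2,3),np.round(b-a,3))
    return s,W
E
python3 - <<'E'
from h import *
state(); caps('wrist','w2.png')
E
```

```text
t 2.55 tcp [ 0.4743 -0.0743  0.2395] toolx angle 0.0072 q [-8.0e-04  1.0e+00  3.6e-03  6.0e-04] F [-0.44 -0.41 -0.31] w 0.0847 g 0.0 j [-0.41 -0.09  1.85  0.    1.38  1.15]
wrist blob [16. 11.] 728 [0.681 0.229 0.166] [0.04  0.067 0.011]
wrist blob [147.  52.] 2739 [0.596 0.05  0.166] [0.044 0.043 0.01 ]
wrist blob [46. 81.] 1494 [0.592 0.165 0.166] [0.044 0.044 0.011]
wrist blob [325. 215.] 3115 [ 0.473 -0.081  0.166] [0.043 0.043 0.009]
wrist blob [ 91. 216.] 1612 [0.468 0.127 0.166] [0.044 0.043 0.01 ]
```

View pics/w2.png

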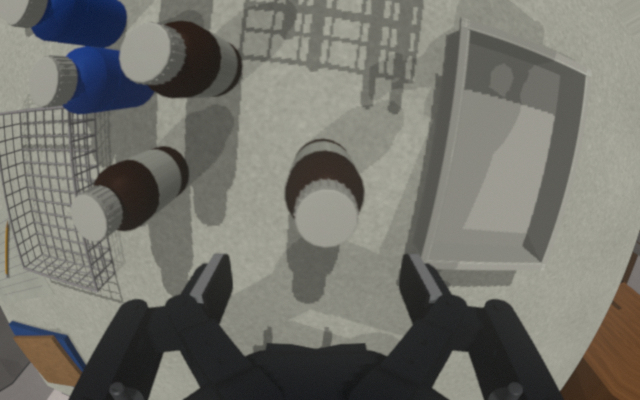

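Wrist view: bottle A's cap is at (325,215), centred between the fingers. The brown bottles behind it are at (147,52) and (91,216), and the tray is on the right. A is at (0.473,-0.080). I'll go down.

Call:
arm_command(
  rows=[
    {"fingers":85,"dx":-1,"dy":6,"dz":30,"yaw":0.007},
    {"fingers":85,"dx":-1,"dy":6,"dz":60,"yaw":0.007},
    {"fingers":85,"dx":-1,"dy":6,"dz":85,"yaw":0.007},
    {"fingers":85,"dx":-1,"dy":6,"dz":94,"yaw":0.007},
    {"fingers":85,"dx":-1,"dy":6,"dz":94,"yaw":0.007},
  ],
  force=60,
)

```text
time_s: 3.1
tcp_pos: [0.4704, -0.0857, 0.1443]
tool_rot: [-0.0, 1.0, -0.004, -0.001]
force: [-1.1, 0.1, -0.8]
width: 0.0851
grip_force: 0.0
```

Call:
arm_command(
  rows=[
    {"fingers":85,"dx":2,"dy":-5.5,"dz":0,"yaw":-0.007},
    {"fingers":85,"dx":2,"dy":-5.5,"dz":0,"yaw":-0.007},
    {"fingers":40,"dx":2,"dy":-5.5,"dz":0,"yaw":-0.007},
    {"fingers":40,"dx":2,"dy":-5.5,"dz":0,"yaw":-0.007},
    {"fingers":40,"dx":2,"dy":-5.5,"dz":0,"yaw":-0.007},
    {"fingers":40,"dx":2,"dy":-5.5,"dz":0,"yaw":-0.007},
    {"fingers":40,"dx":2,"dy":-5.5,"dz":0,"yaw":-0.007},
    {"fingers":40,"dx":2,"dy":-5.5,"dz":0,"yaw":-0.007},
    {"fingers":40,"dx":2,"dy":-5.5,"dz":0,"yaw":-0.007},
  ],
  force=60,
)

```text
time_s: 4.0
tcp_pos: [0.4741, -0.0801, 0.1461]
tool_rot: [0.0, 1.0, -0.0, 0.001]
force: [-0.5, -1.3, 5.3]
width: 0.0448
grip_force: 61.3
```

Call:
arm_command(
  rows=[
    {"fingers":40,"dx":0,"dy":0,"dz":-10,"yaw":0},
    {"fingers":40,"dx":0,"dy":0,"dz":-25,"yaw":0},
    {"fingers":40,"dx":0,"dy":0,"dz":-45,"yaw":0},
    {"fingers":40,"dx":0,"dy":0,"dz":-70,"yaw":0},
    {"fingers":40,"dx":0,"dy":0,"dz":-90,"yaw":0},
    {"fingers":40,"dx":0,"dy":0,"dz":-100,"yaw":0},
    {"fingers":40,"dx":0,"dy":0,"dz":-100,"yaw":0},
    {"fingers":40,"dx":0,"dy":0,"dz":-100,"yaw":0},
    {"fingers":40,"dx":0,"dy":0,"dz":-100,"yaw":0},
    {"fingers":40,"dx":0,"dy":0,"dz":-100,"yaw":0},
  ],
)

```text
time_s: 5.0
tcp_pos: [0.4729, -0.0794, 0.2439]
tool_rot: [-0.001, 1.0, -0.0, -0.001]
force: [0.3, -0.7, -4.1]
width: 0.0442
grip_force: 62.1
```

```bash
cat >> h.py <<'E'
def weigh(n=5):
    F=[]
    for i in range(n):
        F.append(bot.read_state()['force'][2]); bot.snapshot('side')
    print('Fz',np.round(F,2),np.mean(F).round(2))
E
python3 - <<'E'
from h import *
weigh(); state()
E
```

```text
Fz [-4.07 -3.39 -3.54 -4.25 -3.87] -3.83
t 5.25 tcp [ 0.4735 -0.0797  0.2451] toolx angle -0.0002 q [-1.e-04  1.e+00 -1.e-04 -2.e-04] F [-0.54 -0.38 -3.51] w 0.0446 g 62.1 j [-0.42 -0.1   1.85  0.    1.39  1.15]
```

```bash
cat >> h.py <<'E'
def weigh2(n=15):
    F=[];T=[];M=[]
    for i in range(n):
        s=bot.read_state(); F.append(s['force']);T.append(s['joint_torque']);M.append(s['wrist_torque']); bot.snapshot('side')
    F=np.array(F);print('F',F.mean(0).round(3),'se',(F.std(0)/n**.5).round(3),'tau',np.mean(T,0).round(3),'M',np.mean(M,0).round(3),'q',np.round(s['joint_pos'],3))
E
python3 - <<'E'
from h import *
weigh2()
E
```

```text
F [ 0.016 -0.081 -3.929] se [0.106 0.103 0.151] tau [-0.0000e+00 -3.1154e+01 -3.5251e+01 -7.0000e-03  1.1000e-02 -0.0000e+00] M [ 0.003 -0.014 -0.006] q [-0.419 -0.097  1.846  0.     1.392  1.152]
```

The weight is close to the half-full mark, so the sensor needs a tare. I'll set the bottle back and read the same pose unloaded.

Call:
arm_command(
  rows=[
    {"fingers":40,"dx":0,"dy":0,"dz":30,"yaw":0},
    {"fingers":40,"dx":0,"dy":0,"dz":60,"yaw":0},
    {"fingers":40,"dx":0,"dy":0,"dz":85,"yaw":0},
    {"fingers":40,"dx":0,"dy":0,"dz":95,"yaw":0},
    {"fingers":40,"dx":0,"dy":0,"dz":99,"yaw":0},
    {"fingers":40,"dx":0,"dy":0,"dz":99,"yaw":0},
    {"fingers":40,"dx":0,"dy":0,"dz":99,"yaw":0},
  ],
)

```text
time_s: 6.7
tcp_pos: [0.4746, -0.0802, 0.1477]
tool_rot: [0.001, 1.0, -0.0, 0.001]
force: [0.3, 0.1, -3.7]
width: 0.0445
grip_force: 62.3
```

Call:
arm_command(
  rows=[
    {"fingers":85,"dx":0,"dy":0,"dz":0,"yaw":0},
    {"fingers":85,"dx":0,"dy":0,"dz":0,"yaw":0},
    {"fingers":85,"dx":0,"dy":0,"dz":0,"yaw":0},
    {"fingers":85,"dx":0,"dy":0,"dz":0,"yaw":0},
    {"fingers":85,"dx":0,"dy":0,"dz":0,"yaw":0},
    {"fingers":85,"dx":0,"dy":0,"dz":-40,"yaw":0},
    {"fingers":85,"dx":0,"dy":0,"dz":-80,"yaw":0},
    {"fingers":85,"dx":0,"dy":0,"dz":-99,"yaw":0},
    {"fingers":85,"dx":0,"dy":0,"dz":-99,"yaw":0},
    {"fingers":85,"dx":0,"dy":0,"dz":-99,"yaw":0},
    {"fingers":85,"dx":0,"dy":0,"dz":-99,"yaw":0},
  ],
)

```text
time_s: 7.8
tcp_pos: [0.4726, -0.0793, 0.2435]
tool_rot: [-0.001, 1.0, -0.0, -0.001]
force: [0.1, -0.0, 0.3]
width: 0.0851
grip_force: 0.0
```

```bash
python3 - <<'E'
from h import *
weigh2(12); caps('wrist')
E
```

```text
F [0.156 0.177 0.103] se [0.12  0.1   0.175] tau [ 3.0000e-03 -2.9365e+01 -3.3260e+01  0.0000e+00  4.0000e-03  0.0000e+00] M [ 0.002 -0.016  0.01 ] q [-0.419 -0.097  1.846  0.     1.392  1.152]
wrist blob [16. 12.] 837 [0.683 0.228 0.166] [0.045 0.069 0.011]
wrist blob [143.  54.] 2567 [0.596 0.05  0.166] [0.044 0.043 0.01 ]
wrist blob [46. 83.] 1421 [0.592 0.165 0.166] [0.044 0.043 0.011]
wrist blob [318. 210.] 3004 [ 0.474 -0.081  0.166] [0.043 0.043 0.009]
wrist blob [ 90. 214.] 1544 [0.468 0.127 0.166] [0.044 0.044 0.01 ]
```

A weighs about 3.75 N (torque and force agree, and the tare is about 0). That is over half, so it goes in the tray.

Call:
arm_command(
  rows=[
    {"fingers":85,"dx":0,"dy":1,"dz":35,"yaw":0},
    {"fingers":85,"dx":0,"dy":1,"dz":70,"yaw":0},
    {"fingers":85,"dx":0,"dy":1,"dz":99,"yaw":0},
    {"fingers":85,"dx":0,"dy":1,"dz":99,"yaw":0},
    {"fingers":40,"dx":0,"dy":1,"dz":99,"yaw":0},
    {"fingers":40,"dx":0,"dy":1,"dz":99,"yaw":0},
    {"fingers":40,"dx":0,"dy":1,"dz":99,"yaw":0},
    {"fingers":40,"dx":0,"dy":1,"dz":99,"yaw":0},
    {"fingers":40,"dx":0,"dy":1,"dz":99,"yaw":0},
    {"fingers":40,"dx":0,"dy":1,"dz":99,"yaw":0},
    {"fingers":40,"dx":0,"dy":1,"dz":99,"yaw":0},
  ],
  force=60,
)

```text
time_s: 9.55
tcp_pos: [0.4752, -0.0816, 0.1488]
tool_rot: [0.001, 1.0, -0.0, 0.002]
force: [-1.1, -1.6, 6.6]
width: 0.0448
grip_force: 61.8
```

Call:
arm_command(
  rows=[
    {"fingers":40,"dx":0,"dy":0,"dz":-15,"yaw":0},
    {"fingers":40,"dx":0,"dy":0,"dz":-40,"yaw":0},
    {"fingers":40,"dx":0,"dy":0,"dz":-70,"yaw":0},
    {"fingers":40,"dx":0,"dy":0,"dz":-95,"yaw":0},
    {"fingers":40,"dx":0,"dy":10,"dz":-110,"yaw":0},
    {"fingers":40,"dx":-5,"dy":30,"dz":-110,"yaw":0},
    {"fingers":40,"dx":-10,"dy":55,"dz":-110,"yaw":0},
    {"fingers":40,"dx":-15,"dy":80,"dz":-110,"yaw":0},
    {"fingers":40,"dx":-20,"dy":105,"dz":-110,"yaw":0},
    {"fingers":40,"dx":-25,"dy":130,"dz":-110,"yaw":0},
    {"fingers":40,"dx":-30,"dy":155,"dz":-110,"yaw":0},
    {"fingers":40,"dx":-35,"dy":180,"dz":-110,"yaw":0},
  ],
)

```text
time_s: 10.75
tcp_pos: [0.4379, -0.2613, 0.2559]
tool_rot: [-0.0, 1.0, -0.0, -0.0]
force: [0.3, 1.1, -3.1]
width: 0.0443
grip_force: 62.5
```

Call:
arm_command(
  rows=[
    {"fingers":40,"dx":-4,"dy":25,"dz":0,"yaw":0},
    {"fingers":40,"dx":-8,"dy":45,"dz":0,"yaw":0},
    {"fingers":40,"dx":-8,"dy":58,"dz":0,"yaw":0},
    {"fingers":40,"dx":-8,"dy":60,"dz":10,"yaw":0},
    {"fingers":40,"dx":-8,"dy":60,"dz":30,"yaw":0},
    {"fingers":40,"dx":-8,"dy":60,"dz":55,"yaw":0},
    {"fingers":40,"dx":-8,"dy":60,"dz":80,"yaw":0},
    {"fingers":40,"dx":-8,"dy":60,"dz":95,"yaw":0},
    {"fingers":40,"dx":-8,"dy":60,"dz":102,"yaw":0},
    {"fingers":40,"dx":-8,"dy":60,"dz":104,"yaw":0},
    {"fingers":40,"dx":-8,"dy":60,"dz":104,"yaw":0},
    {"fingers":40,"dx":-8,"dy":60,"dz":104,"yaw":0},
  ],
)

```text
time_s: 11.95
tcp_pos: [0.4309, -0.321, 0.1529]
tool_rot: [0.001, 1.0, -0.0, 0.0]
force: [0.6, 0.2, -3.0]
width: 0.0448
grip_force: 62.7
```

```bash
python3 - <<'E'
from h import *
weigh(4); state()
E
```

```text
Fz [-3.03 -2.49 -2.16 -2.46] -2.53
t 12.15 tcp [ 0.4307 -0.321   0.1528] toolx angle -0.0003 q [ 4.e-04  1.e+00 -1.e-04  4.e-04] F [-1.52 -0.1  -2.8 ] w 0.0445 g 62.7 j [-0.87  0.14  1.79 -0.    1.21  0.71]
```

Contact is only partial, so I'll lower 1.5 mm more, then open and go up.

Call:
arm_command(
  rows=[
    {"fingers":40,"dx":0,"dy":0,"dz":1,"yaw":0},
    {"fingers":40,"dx":0,"dy":0,"dz":1.5,"yaw":0},
    {"fingers":40,"dx":0,"dy":0,"dz":1.5,"yaw":0},
    {"fingers":85,"dx":0,"dy":0,"dz":1.5,"yaw":0},
    {"fingers":85,"dx":0,"dy":0,"dz":1.5,"yaw":0},
    {"fingers":85,"dx":0,"dy":0,"dz":1.5,"yaw":0},
    {"fingers":85,"dx":0,"dy":0,"dz":1.5,"yaw":0},
    {"fingers":85,"dx":0,"dy":0,"dz":1.5,"yaw":0},
    {"fingers":85,"dx":0,"dy":0,"dz":-35,"yaw":0},
    {"fingers":85,"dx":0,"dy":0,"dz":-70,"yaw":0},
    {"fingers":85,"dx":0,"dy":0,"dz":-95,"yaw":0},
  ],
)

```text
time_s: 13.25
tcp_pos: [0.4309, -0.3212, 0.2497]
tool_rot: [0.001, 1.0, -0.0, 0.001]
force: [0.4, 0.3, 0.1]
width: 0.0848
grip_force: 0.0
```

Call:
arm_command(
  rows=[
    {"fingers":85,"dx":36,"dy":-449,"dz":0,"yaw":0},
    {"fingers":85,"dx":36,"dy":-449,"dz":0,"yaw":0},
    {"fingers":85,"dx":36,"dy":-449,"dz":0,"yaw":0},
    {"fingers":85,"dx":36,"dy":-449,"dz":0,"yaw":0},
    {"fingers":85,"dx":36,"dy":-449,"dz":0,"yaw":0},
    {"fingers":85,"dx":36,"dy":-449,"dz":0,"yaw":0},
    {"fingers":85,"dx":36,"dy":-449,"dz":0,"yaw":0},
    {"fingers":85,"dx":36,"dy":-449,"dz":0,"yaw":0},
    {"fingers":85,"dx":36,"dy":-449,"dz":0,"yaw":0},
    {"fingers":85,"dx":36,"dy":-449,"dz":0,"yaw":0},
    {"fingers":85,"dx":36,"dy":-449,"dz":0,"yaw":0},
    {"fingers":85,"dx":36,"dy":-449,"dz":0,"yaw":0},
  ],
)

```text
time_s: 14.45
tcp_pos: [0.4666, 0.1274, 0.2472]
tool_rot: [0.0, 1.0, -0.001, -0.0]
force: [-0.4, -0.1, -0.9]
width: 0.0855
grip_force: 0.0
```

```bash
python3 - <<'E'
from h import *
state(); weigh2(8); caps('wrist'); state(); caps('scene')
E
```

```text
t 14.45 tcp [0.4666 0.1274 0.2472] toolx angle -0.0011 q [ 3.e-04  1.e+00 -6.e-04 -1.e-04] F [-0.44 -0.13 -0.91] w 0.0855 g 0.0 j [ 0.02 -0.09  1.83 -0.    1.4   1.59]
F [-0.114  0.144  0.023] se [0.166 0.199 0.154] tau [ 3.2200e-01 -2.9633e+01 -3.3252e+01  1.5000e-02  3.0000e-03 -2.0000e-03] M [-0.004 -0.003  0.014] q [ 0.016 -0.089  1.835 -0.     1.395  1.589]
wrist blob [259.  37.] 3355 [0.592 0.166 0.166] [0.043 0.043 0.01 ]
wrist blob [422.  36.] 3064 [0.596 0.052 0.166] [0.043 0.043 0.01 ]
wrist blob [315. 208.] 2976 [0.467 0.129 0.166] [0.043 0.043 0.009]
t 14.9 tcp [0.4667 0.1279 0.2473] toolx angle -0.001 q [-0.e+00  1.e+00 -5.e-04  0.e+00] F [-0.66  0.08 -0.18] w 0.0849 g 0.0 j [ 0.02 -0.09  1.83  0.    1.4   1.59]
scene blob [341.  51.] 195 [0.042 0.002 0.17 ] [0.056 0.125 0.019]
scene blob [212. 126.] 218 [ 0.431 -0.32   0.17 ] [0.043 0.044 0.018]
scene blob [372. 151.] 225 [0.469 0.127 0.168] [0.044 0.045 0.014]
scene blob [338. 188.] 263 [0.599 0.051 0.168] [0.045 0.044 0.014]
scene blob [385. 191.] 271 [0.596 0.167 0.168] [0.042 0.045 0.014]
scene blob [405. 225.] 314 [0.687 0.217 0.168] [0.043 0.044 0.014]
```

A stands in the tray. I'm above B, so I'll grip it, lift it back to this pose and weigh.

Call:
arm_command(
  rows=[
    {"fingers":85,"dx":1,"dy":0,"dz":35,"yaw":0},
    {"fingers":85,"dx":1,"dy":0,"dz":70,"yaw":0},
    {"fingers":85,"dx":1,"dy":0,"dz":101,"yaw":0},
    {"fingers":85,"dx":1,"dy":0,"dz":101,"yaw":0},
    {"fingers":40,"dx":1,"dy":0,"dz":101,"yaw":0},
    {"fingers":40,"dx":1,"dy":0,"dz":101,"yaw":0},
    {"fingers":40,"dx":1,"dy":0,"dz":101,"yaw":0},
    {"fingers":40,"dx":1,"dy":0,"dz":101,"yaw":0},
    {"fingers":40,"dx":1,"dy":0,"dz":101,"yaw":0},
    {"fingers":40,"dx":1,"dy":0,"dz":101,"yaw":0},
    {"fingers":40,"dx":1,"dy":0,"dz":101,"yaw":0},
  ],
  force=60,
)

```text
time_s: 16.05
tcp_pos: [0.4695, 0.1285, 0.1488]
tool_rot: [-0.0, 1.0, -0.0, 0.003]
force: [-0.6, 1.1, 6.5]
width: 0.0444
grip_force: 62.0
```

Call:
arm_command(
  rows=[
    {"fingers":40,"dx":0,"dy":0,"dz":-15,"yaw":0},
    {"fingers":40,"dx":0,"dy":0,"dz":-40,"yaw":0},
    {"fingers":40,"dx":0,"dy":0,"dz":-70,"yaw":0},
    {"fingers":40,"dx":0,"dy":0,"dz":-95,"yaw":0},
    {"fingers":40,"dx":0,"dy":0,"dz":-101,"yaw":0},
    {"fingers":40,"dx":0,"dy":0,"dz":-101,"yaw":0},
    {"fingers":40,"dx":0,"dy":0,"dz":-101,"yaw":0},
    {"fingers":40,"dx":0,"dy":0,"dz":-101,"yaw":0},
  ],
)

```text
time_s: 16.85
tcp_pos: [0.4665, 0.1283, 0.2453]
tool_rot: [0.0, 1.0, -0.0, -0.002]
force: [-0.4, 0.2, -4.0]
width: 0.0443
grip_force: 62.1
```

```bash
python3 - <<'E'
from h import *
weigh2(10); state()
E
```

```text
F [-0.02   0.155 -3.54 ] se [0.092 0.165 0.132] tau [ 3.0000e-03 -3.1402e+01 -3.4943e+01  0.0000e+00  2.0000e-02 -0.0000e+00] M [ 0.006 -0.022 -0.001] q [ 0.018 -0.086  1.832  0.     1.395  1.589]
t 17.35 tcp [0.4676 0.1283 0.2473] toolx angle -0.0002 q [-0.e+00  1.e+00 -1.e-04 -0.e+00] F [ 0.71 -0.45 -2.81] w 0.0446 g 62.1 j [ 0.02 -0.09  1.83  0.    1.4   1.59]
```

B is also near the mark, and the tare before it was not settled. I'll set it back gently and tare again.

Call:
arm_command(
  rows=[
    {"fingers":40,"dx":0,"dy":0,"dz":30,"yaw":0},
    {"fingers":40,"dx":0,"dy":0,"dz":60,"yaw":0},
    {"fingers":40,"dx":0,"dy":0,"dz":85,"yaw":0},
    {"fingers":40,"dx":0,"dy":0,"dz":95,"yaw":0},
    {"fingers":40,"dx":0,"dy":0,"dz":100,"yaw":0},
    {"fingers":40,"dx":0,"dy":0,"dz":101.5,"yaw":0},
    {"fingers":40,"dx":0,"dy":0,"dz":101.5,"yaw":0},
  ],
)

```text
time_s: 18.05
tcp_pos: [0.4689, 0.1283, 0.1496]
tool_rot: [0.0, 1.0, 0.0, 0.001]
force: [-7.7, 0.1, 12.6]
width: 0.0447
grip_force: 64.1
```

Call:
arm_command(
  rows=[
    {"fingers":85,"dx":0,"dy":0,"dz":0,"yaw":0},
    {"fingers":85,"dx":0,"dy":0,"dz":0,"yaw":0},
    {"fingers":85,"dx":0,"dy":0,"dz":0,"yaw":0},
    {"fingers":85,"dx":0,"dy":0,"dz":0,"yaw":0},
    {"fingers":85,"dx":0,"dy":0,"dz":-40,"yaw":0},
    {"fingers":85,"dx":0,"dy":0,"dz":-80,"yaw":0},
    {"fingers":85,"dx":0,"dy":0,"dz":-101.5,"yaw":0},
    {"fingers":85,"dx":0,"dy":0,"dz":-101.5,"yaw":0},
    {"fingers":85,"dx":0,"dy":0,"dz":-101.5,"yaw":0},
    {"fingers":85,"dx":0,"dy":0,"dz":-101.5,"yaw":0},
    {"fingers":85,"dx":0,"dy":0,"dz":-101.5,"yaw":0},
    {"fingers":85,"dx":0,"dy":0,"dz":-101.5,"yaw":0},
  ],
)

```text
time_s: 19.25
tcp_pos: [0.467, 0.1283, 0.2461]
tool_rot: [0.0, 1.0, -0.0, -0.001]
force: [0.5, 0.1, -0.0]
width: 0.0851
grip_force: 0.0
```

```bash
python3 - <<'E'
from h import *
weigh2(8); caps('wrist'); state()
E
```

```text
F [-0.048 -0.058  0.205] se [0.132 0.06  0.095] tau [-1.0000e-03 -2.9711e+01 -3.3169e+01  0.0000e+00  5.0000e-03 -0.0000e+00] M [-0.008  0.024  0.007] q [ 0.018 -0.086  1.832 -0.     1.395  1.589]
wrist blob [260.  38.] 3348 [0.592 0.166 0.167] [0.043 0.043 0.009]
wrist blob [423.  37.] 3071 [0.596 0.052 0.166] [0.043 0.043 0.01 ]
wrist blob [315. 209.] 2957 [0.467 0.129 0.166] [0.043 0.043 0.01 ]
t 19.7 tcp [0.4676 0.1283 0.2474] toolx angle -0.0002 q [ 0.e+00  1.e+00 -1.e-04  1.e-04] F [ 0.23 -0.95 -0.14] w 0.0849 g 0.0 j [ 0.02 -0.09  1.83 -0.    1.4   1.59]
```

B weighs about 3.6 N, over half, so it goes in the tray. I'll carry it high over everything to (0.565,-0.375), which leaves space for a third bottle.

Call:
arm_command(
  rows=[
    {"fingers":85,"dx":0,"dy":0,"dz":35,"yaw":0},
    {"fingers":85,"dx":0,"dy":0,"dz":70,"yaw":0},
    {"fingers":85,"dx":0,"dy":0,"dz":101,"yaw":0},
    {"fingers":85,"dx":0,"dy":0,"dz":101,"yaw":0},
    {"fingers":40,"dx":0,"dy":0,"dz":101,"yaw":0},
    {"fingers":40,"dx":0,"dy":0,"dz":101,"yaw":0},
    {"fingers":40,"dx":0,"dy":0,"dz":101,"yaw":0},
    {"fingers":40,"dx":0,"dy":0,"dz":101,"yaw":0},
    {"fingers":40,"dx":0,"dy":0,"dz":101,"yaw":0},
    {"fingers":40,"dx":0,"dy":0,"dz":101,"yaw":0},
    {"fingers":40,"dx":0,"dy":0,"dz":101,"yaw":0},
  ],
  force=60,
)

```text
time_s: 20.8
tcp_pos: [0.4696, 0.1285, 0.1489]
tool_rot: [-0.0, 1.0, -0.0, 0.003]
force: [0.5, 1.3, 6.6]
width: 0.0446
grip_force: 62.0
```

Call:
arm_command(
  rows=[
    {"fingers":40,"dx":0,"dy":0,"dz":-15,"yaw":0},
    {"fingers":40,"dx":0,"dy":0,"dz":-40,"yaw":0},
    {"fingers":40,"dx":0,"dy":0,"dz":-70,"yaw":0},
    {"fingers":40,"dx":0,"dy":0,"dz":-100,"yaw":0},
    {"fingers":40,"dx":0,"dy":0,"dz":-130,"yaw":0},
    {"fingers":40,"dx":0,"dy":0,"dz":-160,"yaw":0},
    {"fingers":40,"dx":0,"dy":0,"dz":-180,"yaw":0},
    {"fingers":40,"dx":2,"dy":10,"dz":-190,"yaw":0},
    {"fingers":40,"dx":6,"dy":30,"dz":-190,"yaw":0},
    {"fingers":40,"dx":10,"dy":55,"dz":-190,"yaw":0},
    {"fingers":40,"dx":15,"dy":80,"dz":-190,"yaw":0},
    {"fingers":40,"dx":20,"dy":105,"dz":-190,"yaw":0},
  ],
)

```text
time_s: 22.0
tcp_pos: [0.4871, 0.0218, 0.3351]
tool_rot: [-0.0, 1.0, -0.0, -0.001]
force: [0.4, 0.6, -3.9]
width: 0.0442
grip_force: 62.1
```

Call:
arm_command(
  rows=[
    {"fingers":40,"dx":5,"dy":27,"dz":0,"yaw":0},
    {"fingers":40,"dx":10,"dy":55,"dz":0,"yaw":0},
    {"fingers":40,"dx":16,"dy":85,"dz":0,"yaw":0},
    {"fingers":40,"dx":22,"dy":115,"dz":0,"yaw":0},
    {"fingers":40,"dx":28,"dy":145,"dz":0,"yaw":0},
    {"fingers":40,"dx":34,"dy":175,"dz":0,"yaw":0},
    {"fingers":40,"dx":40,"dy":205,"dz":0,"yaw":0},
    {"fingers":40,"dx":46,"dy":235,"dz":0,"yaw":0},
    {"fingers":40,"dx":52,"dy":265,"dz":0,"yaw":0},
    {"fingers":40,"dx":58,"dy":295,"dz":0,"yaw":0},
    {"fingers":40,"dx":64,"dy":325,"dz":0,"yaw":0},
    {"fingers":40,"dx":70,"dy":355,"dz":0,"yaw":0},
  ],
)

```text
time_s: 23.2
tcp_pos: [0.5567, -0.3334, 0.3347]
tool_rot: [-0.001, 1.0, -0.0, -0.001]
force: [-0.5, -0.3, -4.1]
width: 0.0444
grip_force: 62.1
```

Call:
arm_command(
  rows=[
    {"fingers":40,"dx":4,"dy":22,"dz":0,"yaw":0},
    {"fingers":40,"dx":7,"dy":38,"dz":0,"yaw":0},
    {"fingers":40,"dx":7,"dy":43,"dz":0,"yaw":0},
    {"fingers":40,"dx":7,"dy":43,"dz":20,"yaw":0},
    {"fingers":40,"dx":7,"dy":43,"dz":50,"yaw":0},
    {"fingers":40,"dx":7,"dy":43,"dz":80,"yaw":0},
    {"fingers":40,"dx":7,"dy":43,"dz":110,"yaw":0},
    {"fingers":40,"dx":7,"dy":43,"dz":140,"yaw":0},
    {"fingers":40,"dx":7,"dy":43,"dz":165,"yaw":0},
    {"fingers":40,"dx":7,"dy":43,"dz":178,"yaw":0},
    {"fingers":40,"dx":7,"dy":43,"dz":178,"yaw":0},
    {"fingers":40,"dx":7,"dy":43,"dz":178,"yaw":0},
  ],
)

```text
time_s: 24.4
tcp_pos: [0.5648, -0.375, 0.1594]
tool_rot: [0.0, 1.0, -0.0, 0.001]
force: [0.6, -0.4, -3.4]
width: 0.0447
grip_force: 62.2
```

```bash
python3 - <<'E'
from h import *
weigh(4); state()
E
```

```text
Fz [-3.37 -2.9  -3.86 -3.76] -3.47
t 24.6 tcp [ 0.5652 -0.3753  0.1601] toolx angle -0.0001 q [ 1.e-03  1.e+00 -1.e-04  1.e-03] F [ 0.38 -0.23 -3.12] w 0.0444 g 62.2 j [-0.76  0.48  1.36  0.    1.3   0.81]
```

Call:
arm_command(
  rows=[
    {"fingers":40,"dx":0,"dy":0,"dz":4,"yaw":0},
    {"fingers":40,"dx":0,"dy":0,"dz":6,"yaw":0},
    {"fingers":40,"dx":0,"dy":0,"dz":7,"yaw":0},
    {"fingers":40,"dx":0,"dy":0,"dz":8,"yaw":0},
    {"fingers":40,"dx":0,"dy":0,"dz":8,"yaw":0},
    {"fingers":40,"dx":0,"dy":0,"dz":8,"yaw":0},
  ],
)

```text
time_s: 25.2
tcp_pos: [0.5651, -0.3751, 0.1531]
tool_rot: [0.001, 1.0, -0.0, 0.001]
force: [-2.6, 3.3, 7.9]
width: 0.0445
grip_force: 63.6
```

Contact made. I'll release, rise and go to C at (0.596,0.052).

Call:
arm_command(
  rows=[
    {"fingers":85,"dx":0,"dy":0,"dz":0,"yaw":0},
    {"fingers":85,"dx":0,"dy":0,"dz":0,"yaw":0},
    {"fingers":85,"dx":0,"dy":0,"dz":0,"yaw":0},
    {"fingers":85,"dx":0,"dy":0,"dz":0,"yaw":0},
    {"fingers":85,"dx":0,"dy":0,"dz":0,"yaw":0},
    {"fingers":85,"dx":0,"dy":0,"dz":-40,"yaw":0},
    {"fingers":85,"dx":0,"dy":0,"dz":-80,"yaw":0},
    {"fingers":85,"dx":0,"dy":0,"dz":-95,"yaw":0},
  ],
)

```text
time_s: 26.0
tcp_pos: [0.566, -0.3761, 0.2507]
tool_rot: [0.003, 1.0, -0.0, 0.003]
force: [0.8, -1.5, 1.0]
width: 0.0848
grip_force: 0.0
```

Call:
arm_command(
  rows=[
    {"fingers":85,"dx":31,"dy":-427,"dz":0,"yaw":0},
    {"fingers":85,"dx":31,"dy":-427,"dz":0,"yaw":0},
    {"fingers":85,"dx":31,"dy":-427,"dz":0,"yaw":0},
    {"fingers":85,"dx":31,"dy":-427,"dz":0,"yaw":0},
    {"fingers":85,"dx":31,"dy":-427,"dz":0,"yaw":0},
    {"fingers":85,"dx":31,"dy":-427,"dz":0,"yaw":0},
    {"fingers":85,"dx":31,"dy":-427,"dz":0,"yaw":0},
    {"fingers":85,"dx":31,"dy":-427,"dz":0,"yaw":0},
    {"fingers":85,"dx":31,"dy":-427,"dz":0,"yaw":0},
    {"fingers":85,"dx":31,"dy":-427,"dz":0,"yaw":0},
    {"fingers":85,"dx":31,"dy":-427,"dz":0,"yaw":0},
    {"fingers":85,"dx":31,"dy":-427,"dz":0,"yaw":0},
  ],
)

```text
time_s: 27.2
tcp_pos: [0.5955, 0.0512, 0.2449]
tool_rot: [0.0, 1.0, -0.001, -0.0]
force: [0.7, 0.5, -0.3]
width: 0.0851
grip_force: 0.0
```

Call:
arm_command(
  rows=[
    {"fingers":85,"dx":0,"dy":0,"dz":0,"yaw":0},
    {"fingers":85,"dx":0,"dy":0,"dz":0,"yaw":0},
    {"fingers":85,"dx":0,"dy":0,"dz":0,"yaw":0},
  ],
)

```text
time_s: 27.5
tcp_pos: [0.5956, 0.0515, 0.2453]
tool_rot: [0.0, 1.0, -0.001, 0.0]
force: [-0.1, 0.4, 0.3]
width: 0.0846
grip_force: 0.0
```

```bash
python3 - <<'E'
from h import *
weigh2(8); caps('wrist'); state(); caps('scene','sc3.png')
E
```

```text
F [-0.105  0.381  0.133] se [0.115 0.176 0.088] tau [-7.5000e-02 -4.1949e+01 -3.3344e+01 -4.0000e-03 -0.0000e+00 -1.0000e-03] M [ 0.022  0.007 -0.002] q [-0.114  0.213  1.523 -0.     1.406  1.457]
wrist blob [110. 104.] 2202 [0.684 0.216 0.166] [0.044 0.043 0.011]
wrist blob [317. 207.] 3015 [0.598 0.051 0.166] [0.043 0.043 0.009]
wrist blob [174. 211.] 2342 [0.594 0.166 0.166] [0.043 0.043 0.01 ]
wrist blob [636. 233.] 181 [ 0.557 -0.358  0.167] [0.037 0.018 0.013]
wrist blob [589. 320.] 560 [ 0.43  -0.319  0.167] [0.043 0.044 0.014]
t 27.95 tcp [0.5956 0.0523 0.2453] toolx angle -0.0001 q [ 0.e+00  1.e+00 -1.e-04 -0.e+00] F [-0.45 -0.01  0.47] w 0.0849 g 0.0 j [-0.11  0.21  1.52 -0.    1.41  1.46]
scene blob [212. 126.] 220 [ 0.431 -0.321  0.169] [0.044 0.044 0.018]
scene blob [178. 161.] 251 [ 0.564 -0.374  0.17 ] [0.043 0.044 0.018]
scene blob [338. 187.] 262 [0.599 0.051 0.168] [0.045 0.044 0.015]
scene blob [385. 191.] 273 [0.595 0.167 0.168] [0.043 0.045 0.014]
scene blob [405. 225.] 313 [0.687 0.217 0.168] [0.042 0.045 0.014]
```

View pics/sc3.png

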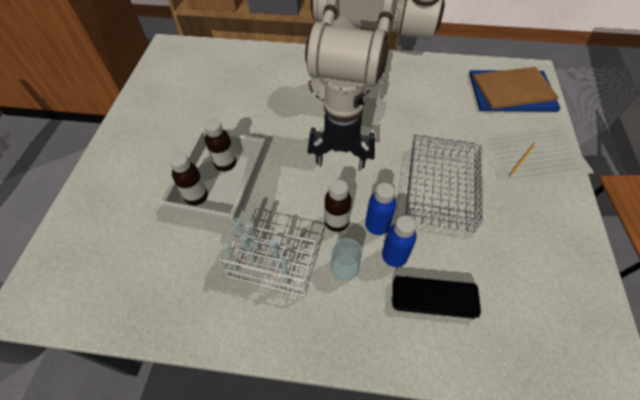

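The picture shows A and B upright in the tray, with caps at (212,126) and (178,161). C is at (338,187), and the rack and beaker are unmoved. Next I'll grip and weigh C.

Call:
arm_command(
  rows=[
    {"fingers":85,"dx":1,"dy":0,"dz":35,"yaw":0},
    {"fingers":85,"dx":1,"dy":0,"dz":70,"yaw":0},
    {"fingers":85,"dx":1,"dy":0,"dz":99,"yaw":0},
    {"fingers":85,"dx":1,"dy":0,"dz":99,"yaw":0},
    {"fingers":40,"dx":1,"dy":0,"dz":99,"yaw":0},
    {"fingers":40,"dx":1,"dy":0,"dz":99,"yaw":0},
    {"fingers":40,"dx":1,"dy":0,"dz":99,"yaw":0},
    {"fingers":40,"dx":1,"dy":0,"dz":99,"yaw":0},
    {"fingers":40,"dx":1,"dy":0,"dz":99,"yaw":0},
    {"fingers":40,"dx":1,"dy":0,"dz":99,"yaw":0},
    {"fingers":40,"dx":1,"dy":0,"dz":99,"yaw":0},
  ],
  force=60,
)

```text
time_s: 29.1
tcp_pos: [0.5983, 0.0518, 0.1492]
tool_rot: [0.0, 1.0, -0.0, 0.002]
force: [-0.8, -1.2, 6.0]
width: 0.0448
grip_force: 61.7
```

Call:
arm_command(
  rows=[
    {"fingers":40,"dx":-1,"dy":0,"dz":-15,"yaw":0},
    {"fingers":40,"dx":-1,"dy":0,"dz":-40,"yaw":0},
    {"fingers":40,"dx":-1,"dy":0,"dz":-70,"yaw":0},
    {"fingers":40,"dx":-1,"dy":0,"dz":-95,"yaw":0},
    {"fingers":40,"dx":-1,"dy":0,"dz":-99,"yaw":0},
    {"fingers":40,"dx":-1,"dy":0,"dz":-99,"yaw":0},
    {"fingers":40,"dx":-1,"dy":0,"dz":-99,"yaw":0},
    {"fingers":40,"dx":-1,"dy":0,"dz":-99,"yaw":0},
  ],
)

```text
time_s: 29.9
tcp_pos: [0.5943, 0.0524, 0.2429]
tool_rot: [-0.0, 1.0, -0.0, -0.002]
force: [-0.3, 0.5, -6.2]
width: 0.0445
grip_force: 62.5
```

```bash
python3 - <<'E'
from h import *
weigh2(8); state()
E
```

```text
F [-0.147  0.145 -5.4  ] se [0.16  0.103 0.144] tau [ 9.0000e-03 -4.4940e+01 -3.5835e+01 -3.0000e-03  2.5000e-02  0.0000e+00] M [ 0.008 -0.008  0.   ] q [-0.114  0.213  1.523  0.     1.406  1.457]
t 30.3 tcp [0.5956 0.0523 0.2452] toolx angle -0.0002 q [-0.e+00  1.e+00 -1.e-04 -1.e-04] F [ 0.13 -0.46 -4.07] w 0.0442 g 62.5 j [-0.11  0.21  1.52  0.    1.41  1.46]
```

C weighs about 5.1–5.5 N, nearly full, so it goes in the tray too. No bottle is below half: A is about 3.9 N, B about 3.6 N and C about 5.2 N. I'll place C at (0.53,-0.285).

Call:
arm_command(
  rows=[
    {"fingers":40,"dx":0,"dy":0,"dz":-20,"yaw":0},
    {"fingers":40,"dx":0,"dy":0,"dz":-50,"yaw":0},
    {"fingers":40,"dx":0,"dy":0,"dz":-80,"yaw":0},
    {"fingers":40,"dx":-2,"dy":10,"dz":-92,"yaw":0},
    {"fingers":40,"dx":-6,"dy":30,"dz":-92,"yaw":0},
    {"fingers":40,"dx":-11,"dy":55,"dz":-92,"yaw":0},
    {"fingers":40,"dx":-16,"dy":82,"dz":-92,"yaw":0},
    {"fingers":40,"dx":-21,"dy":110,"dz":-92,"yaw":0},
    {"fingers":40,"dx":-27,"dy":140,"dz":-92,"yaw":0},
    {"fingers":40,"dx":-33,"dy":170,"dz":-92,"yaw":0},
    {"fingers":40,"dx":-39,"dy":200,"dz":-92,"yaw":0},
    {"fingers":40,"dx":-45,"dy":230,"dz":-92,"yaw":0},
  ],
)

```text
time_s: 31.5
tcp_pos: [0.5495, -0.1794, 0.3363]
tool_rot: [-0.0, 1.0, -0.0, -0.001]
force: [0.5, -0.4, -5.3]
width: 0.0446
grip_force: 62.4
```

Call:
arm_command(
  rows=[
    {"fingers":40,"dx":-5,"dy":30,"dz":0,"yaw":0},
    {"fingers":40,"dx":-10,"dy":58,"dz":0,"yaw":0},
    {"fingers":40,"dx":-15,"dy":82,"dz":0,"yaw":0},
    {"fingers":40,"dx":-20,"dy":100,"dz":0,"yaw":0},
    {"fingers":40,"dx":-20,"dy":107,"dz":0,"yaw":0},
    {"fingers":40,"dx":-20,"dy":107,"dz":0,"yaw":0},
    {"fingers":40,"dx":-20,"dy":107,"dz":0,"yaw":0},
  ],
)

```text
time_s: 32.2
tcp_pos: [0.5308, -0.2838, 0.3372]
tool_rot: [-0.0, 1.0, 0.0, 0.0]
force: [0.3, -0.3, -5.5]
width: 0.0444
grip_force: 62.6
```

```bash
python3 - <<'E'
from h import *
state(); caps('wrist','w4.png'); 
E
```

```text
t 32.2 tcp [ 0.5308 -0.2838  0.3372] toolx angle 0.0006 q [-5.e-04  1.e+00  3.e-04  0.e+00] F [ 0.28 -0.34 -5.5 ] w 0.0444 g 62.6 j [-0.69  0.18  1.38  0.    1.58  0.88]
wrist blob [405. 149.] 1631 [ 0.563 -0.374  0.169] [0.043 0.043 0.012]
wrist blob [ 13. 144.] 477 [0.593 0.164 0.166] [0.045 0.043 0.01 ]
```

View pics/w4.png

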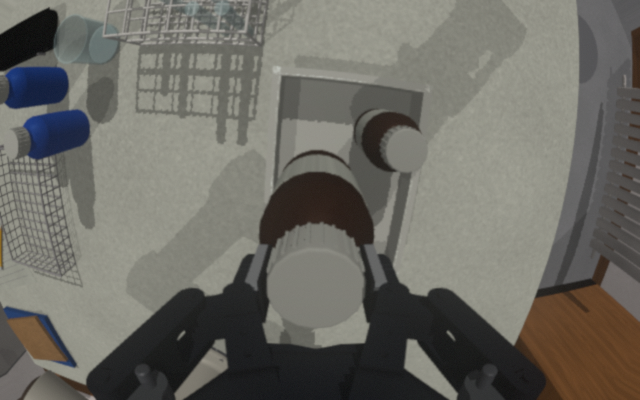

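The held bottle C is at the centre, B's cap is at (403,149), and the tray's inner wall is at column 277, close to C. I'll check the wall position before lowering.

```bash
python3 - <<'E'
from h import *
for c in ['scene','wrist']:
    s=bot.snapshot(c); W=cloud(s) if c=='scene' else wcloud(s); X,Y,Z=W[...,0],W[...,1],W[...,2]
    for x in (.5,.53,.56,.6):
        y=Y[(abs(X-x)<.015)&(Z>.05)&(Z<.07)&(Y>-.27)&(Y<-.17)]; print(c,x,len(y),np.percentile(y,[2,50,98]).round(3) if len(y) else '')
E
```

```text
scene 0.5 37 [-0.225 -0.217 -0.211]
scene 0.53 38 [-0.227 -0.221 -0.215]
scene 0.56 41 [-0.23  -0.223 -0.217]
scene 0.6 43 [-0.234 -0.228 -0.222]
wrist 0.5 203 [-0.226 -0.219 -0.213]
wrist 0.53 215 [-0.228 -0.222 -0.215]
wrist 0.56 204 [-0.232 -0.225 -0.218]
wrist 0.6 215 [-0.236 -0.229 -0.223]
```

The inner wall is at y≈-0.229 and the bottle's edge will be at -0.248, so it's clear. I'll lower.

Call:
arm_command(
  rows=[
    {"fingers":40,"dx":0,"dy":0,"dz":20,"yaw":0},
    {"fingers":40,"dx":0,"dy":0,"dz":50,"yaw":0},
    {"fingers":40,"dx":0,"dy":0,"dz":80,"yaw":0},
    {"fingers":40,"dx":0,"dy":0,"dz":110,"yaw":0},
    {"fingers":40,"dx":0,"dy":0,"dz":140,"yaw":0},
    {"fingers":40,"dx":0,"dy":0,"dz":165,"yaw":0},
    {"fingers":40,"dx":0,"dy":0,"dz":176,"yaw":0},
    {"fingers":40,"dx":0,"dy":0,"dz":180,"yaw":0},
    {"fingers":40,"dx":0,"dy":0,"dz":182,"yaw":0},
    {"fingers":40,"dx":0,"dy":0,"dz":183,"yaw":0},
    {"fingers":40,"dx":0,"dy":0,"dz":183,"yaw":0},
    {"fingers":40,"dx":0,"dy":0,"dz":183,"yaw":0},
  ],
)

```text
time_s: 33.55
tcp_pos: [0.531, -0.2851, 0.1554]
tool_rot: [0.001, 1.0, -0.0, 0.001]
force: [-0.5, 1.1, -4.6]
width: 0.0446
grip_force: 62.4
```

Call:
arm_command(
  rows=[
    {"fingers":40,"dx":0,"dy":0,"dz":1,"yaw":0},
    {"fingers":40,"dx":0,"dy":0,"dz":2,"yaw":0},
    {"fingers":40,"dx":0,"dy":0,"dz":2.5,"yaw":0},
    {"fingers":40,"dx":0,"dy":0,"dz":2.5,"yaw":0},
    {"fingers":40,"dx":0,"dy":0,"dz":2.5,"yaw":0},
  ],
)

```text
time_s: 34.05
tcp_pos: [0.5311, -0.2852, 0.1532]
tool_rot: [0.001, 1.0, -0.0, 0.001]
force: [-2.3, 1.2, 5.6]
width: 0.0444
grip_force: 63.7
```

Call:
arm_command(
  rows=[
    {"fingers":85,"dx":0,"dy":0,"dz":0,"yaw":0},
    {"fingers":85,"dx":0,"dy":0,"dz":0,"yaw":0},
    {"fingers":85,"dx":0,"dy":0,"dz":0,"yaw":0},
    {"fingers":85,"dx":0,"dy":0,"dz":0,"yaw":0},
    {"fingers":85,"dx":0,"dy":0,"dz":0,"yaw":0},
    {"fingers":85,"dx":0,"dy":0,"dz":-30,"yaw":0},
    {"fingers":85,"dx":0,"dy":0,"dz":-70,"yaw":0},
    {"fingers":85,"dx":0,"dy":0,"dz":-110,"yaw":0},
    {"fingers":85,"dx":0,"dy":0,"dz":-150,"yaw":0},
    {"fingers":85,"dx":0,"dy":0,"dz":-150,"yaw":0},
  ],
)

```text
time_s: 35.05
tcp_pos: [0.5329, -0.2865, 0.3096]
tool_rot: [0.004, 1.0, -0.0, 0.005]
force: [0.2, -0.6, 0.9]
width: 0.0853
grip_force: 0.0
```

```bash
python3 - <<'E'
from h import *
state(); caps('wrist'); caps('side','side5.png')
E
```

```text
t 35.05 tcp [ 0.5329 -0.2865  0.3096] toolx angle 0.0 q [ 0.0042  1.     -0.      0.005 ] F [ 0.24 -0.62  0.89] w 0.0853 g 0.0 j [-0.69  0.19  1.42  0.    1.51  0.88]
wrist blob [408. 158.] 1925 [ 0.563 -0.374  0.169] [0.043 0.043 0.013]
wrist blob [  2. 152.] 164 [0.591 0.151 0.165] [0.04  0.017 0.01 ]
wrist blob [314. 191.] 1973 [ 0.53  -0.286  0.168] [0.043 0.043 0.013]
wrist blob [347. 281.] 1450 [ 0.43  -0.321  0.168] [0.043 0.044 0.014]
side blob [344.  99.] 159 [ 0.56  -0.373  0.169] [0.044 0.05  0.014]
side blob [390. 110.] 185 [ 0.427 -0.318  0.168] [0.045 0.046 0.016]
side blob [354. 116.] 186 [ 0.527 -0.282  0.168] [0.044 0.045 0.015]
side blob [317. 238.] 374 [0.591 0.169 0.166] [0.045 0.044 0.012]
side blob [268. 256.] 409 [0.681 0.221 0.166] [0.044 0.044 0.011]
```

View pics/side5.png

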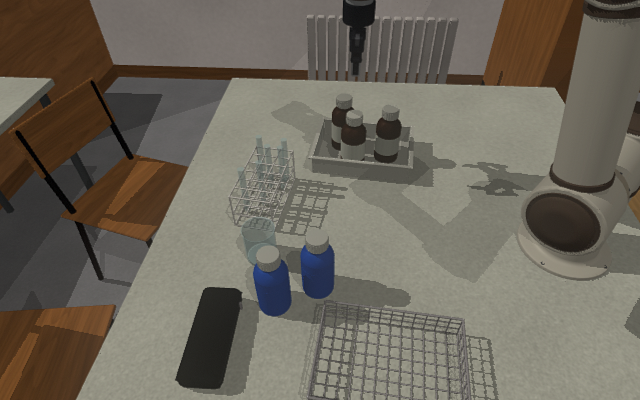

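All three brown bottles stand upright in the tray, with caps at (344,99), (354,116) and (390,110). The rack, beaker and blue bottles are where they were, and the gripper is clear.

```bash
python3 -c "
from rig import bot
print(bot.finish_job())"
```

```text
the job is handed in; nothing more can be done
None
```

I handed the job in with all three brown bottles standing upright in the white tray and none in the basket, because each weighed more than half full: about 3.9 N, 3.6 N and 5.2 N against the 3.1 N half-full mark.

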